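# Hold the night-window panel against its sprung seal

### The arm

A 6-joint arm with a two-finger parallel gripper is mounted at the origin on the work surface. World frame = base frame: x ahead of the robot, y to its left, z up, the work surface at z = 0. Lengths are in mm, angles in rad, forces in N, time in s.
With the tool pointing down it reaches from about 275 to 1000 mm from the base axis. Payload 8.4 kg.
Tool frame: the origin (TCP) lies midway between the tips of the shut fingers; the grasp point (between the pads) lies 19 mm behind it; z points along the fingers, y is the line along which they close (so a half turn about z gives the same grasp; the last joint's range is limited). The gripper opens to 85 mm and grips with 20 to 120 N. Pads are 22 mm wide; open, the fingers measure 114 mm over their backs; the gripper's body (76 mm by 85 mm) begins 54 mm behind the grasp point. The pads swing forward as they close: fully open they stand 13 mm farther back than shut.
Start: joints at [1.257, 0.353, 1.633, -0, 1.155, -0.002], TCP at [191.731, 594.867, 231.281] pointing down, gripper open.
Joint ranges: [-2.63, 2.63], [-0.92, 2.1], [0.06, 2.66], [-1.3, 4.44], [0, 2.69], [-3.02, 3.02]. Speed limits (rad/s): [2.22, 2.22, 2.79, 3.14, 3.14, 3.14].

### API

Orientations are given as [roll, pitch, yaw] about the fixed x, y, z axes, in that order (R = Rz(yaw) Ry(pitch) Rx(roll)).
In Python, from rig import r gives the robot as it stands.
- The arm moves only by the shell command python3 -m inch 'ROWS' [OPENING] [FORCE]. ROWS is JSON, a list that holds one entry, the list of rows, each a list of 6 numbers: the shift along the tool's x, y, z scaled (see below), then the turn, a rotation vector about the tool's x, y, z scaled (see below). In form: [[[tx, ty, tz, wx, wy, wz], ...]]. A call has 1 to 8 rows; each row is the pose to reach, as a shift and turn from the pose commanded when the call began, along the tool's axes at that moment, turning the shorter way round; what a row does not reach only later rows make up. The controller multiplies each number of a shift by 20 cm and each number of a turn by pi rad. A row lasts 1/12 s, in which the tool goes at most 41.7 mm and 7.16 degrees, less where a joint would pass 70% of its speed; a pose out of reach is approached as far as the arm can. A call with a number of a shift or a turn outside -1 to 1 is refused whole. A call with a gripper value outside its range is refused whole. OPENING is the gripper's target within -1 to 1 (fully open at 1, half-way at 0, shut at -1), set as the call begins (- or left out, the last holds). The fingers move at their own pace and stop on an object; FORCE is the grip in N (left out, the last holds). Time passes only in rows, so rows that repeat a pose let the fingers close. It gives the time, the measured TCP pose, the force, the opening and the grip force at its end, in the units of the state.
- r.sense(): the state, without advancing time (a new reading comes with each control period).
- r.grab_frame(name): name is "side" or "top"; returns the picture (420x560x3 uint8, red, green, blue); there is no depth.
- r.camera_info(name): a dict with "K" (3x3 intrinsics, pixels), "rvec" (rotation vector, rad) and "tvec" (3), from world to camera coordinates, as OpenCV has them. Camera axes: x right, y down, z forward; pixel columns grow to the right and rows downward; lengths in mm; the calibration is good to about 2 mm. A picture is of the moment at which its call begins. camera_info takes no time and is no camera call.
- r.sign_off(): hands the job in; it is judged then, once.
The state is a dict: "clock": time; "qpos": joint angles; "qvel": joint speeds; "joint_efforts": joint torques, N m; "eef_pos": TCP position; "tcp_rot": TCP orientation; "contact_force": force on the tool from outside, world axes, zero at the start; "wrist_torque": the same for the moment, N m; "opening": opening from 0.0 (shut) to 1.0 (fully open); "grasp_force": force on a finger pad.
Only numpy, scipy, OpenCV 4.12 (cv2) and the standard library are available. Lean on these libraries where they do the work, as an engineer would, in place of code of your own. Each camera call takes 0.05 s, during which the arm holds its last target. There are 200 camera calls.

### The job

Slide the blue panel straight up out of its slot in the wooden rack, holding it by its top edge, and press it upright and flat against the red sprung seal bar on the grey bracket, from the robot's side, so that the porter can screw it on from behind. Centre it sideways on the bar with its lower edge about 15 mm above the counter, and push with a steady 8 N or so (between 4 and 13 N) without driving the bar back to its stop. Keep it so for at least 2 seconds and finish while still holding and pressing it there; leave the yellow panel, mug, dish and doorknob where they are.

Things in the scene. Friction and masses are not known exactly. Their poses are not given: they have to be found in the camera images.
- panel: blue painted rigid panel, 10 mm thick (its x), 110 mm wide (its y), 125 mm tall (its z), about 0.2 kg (0.16 to 0.26). Origin: centre of its lower edge; z points up to its top edge. Stands upright in one of the rack's two slots. Both faces are alike; two small dark screw-hole marks on each are only for looks. When it is pressed on the bar, only its upper 48 mm stands above bar and bracket, so fingers on the bar's side must stay within 40 mm of the top edge.
- spare: yellow spare panel of the same size, standing in the other slot; leave it there. Origin: centre of its lower edge.
- rack: dark wooden slotted rack, 150 x 150 mm, 46 mm high, fixed to the counter. Origin: centre of its underside, z up. Two slots run along its y at x = -45 mm and x = +45 mm (either may hold the blue panel), 13 mm wide, 116 mm long, 36 mm deep, slot floor 10 mm above the counter: a panel stands 89 mm out of the rack, its top 135 mm above the counter, and leaves the slot after rising 36 mm.
- bracket: grey steel angle bracket fixed to the counter, 150 mm wide (y), with an upright plate 90 mm high at x = 55 to 63 mm and a foot behind it out to x = 140 mm. Origin: on the counter straight below the middle of the red bar's front face with the bar out; x points horizontally from the robot's side into the bar (the pressing direction), z up. The space in front of it (negative x) is free. It carries the red bar, which is the only part the panel should touch.
- bar (a joint): how far the red seal bar is pushed back, m: 0 out, 0.035 at its stop. It slides along the bracket's +x on a spring of 500 N/m without preload (0.5 N per mm, so 16 mm is 8 N) with light damping.
- bar_face (a point): middle of the red bar's flat front face, moving with the bar, 71 mm above the counter. The bar is 110 mm wide (y), 42 mm tall (50 to 92 mm above the counter), 12 mm thick; axes as the bracket's.
- mug: white enamel mug, 80 mm across, 85 mm high, handle on its y side; bystander. Origin: centre of its underside.
- dish: dark pewter coin dish, 90 mm across, 18 mm high; bystander. Origin: centre of its underside.
- doorknob: brass doorknob standing on its rose, 54 mm across, 61 mm high; bystander. Origin: centre of its underside.
Mind the look-alikes: they are no part of the job. There is more than one size of the panel; the one meant has the size given above.

How it is judged (in metres and radians):
On the way, in this order (a step that is already met when the one before it is completed fails the run):
1. the blue panel is lifted out of its slot, upright, held by the fingers (z of panel in the frame of rack above 0.05 m and angle between panel's own z axis and vertical below 0.25 rad and contact force between the fingers and panel above 2 N), for 0.2 s.
2. the panel is held pressed on the bar within the force band for 2 s (contact force between panel and bracket between 4 and 13 N and y of panel in the frame of bracket between -0.012 and 0.012 m and height (world z) of panel between 0.004 and 0.027 m and x of panel in the frame of bracket below 0.025 m and angle between panel's own z axis and vertical below 0.1 rad and angle between the x axis of panel and the x axis of bracket, either way round below 0.1 rad and linear speed of panel below 0.02 m/s and contact force between the fingers and panel above 2 N), for 2 s.
At the end, for the whole second after the job is handed in: Fingers hold the blue panel, pressing the bar with 4 to 13 N from the robot's side: upright and parallel to it within 0.1 rad, centred within 12 mm, lower edge 4 to 27 mm above the counter, still; mug, dish and doorknob upright within 30 mm of their places, yellow panel within 20 mm (all of step 2 and angle between each of mug, dish, doorknob, spare's own z axis and vertical below 0.15 rad and distance of each of mug, dish, doorknob from where it was at the start of the episode below 0.03 m and distance of spare from where it was at the start of the episode below 0.02 m); the arm keeps its last pose, push and grip.
It fails at once if the sprung bar is driven back to its stop (beyond 32 mm) (value of joint bar above 0.032 m).
It fails at once if the enamel mug is moved by more than 30 mm (distance of mug from where it was at the start of the episode above 0.03 m).
It fails at once if the coin dish is moved by more than 30 mm (distance of dish from where it was at the start of the episode above 0.03 m).
It fails at once if the brass doorknob is moved by more than 30 mm (distance of doorknob from where it was at the start of the episode above 0.03 m).
It fails at once if the yellow spare panel is moved by more than 20 mm (distance of spare from where it was at the start of the episode above 0.02 m).
It also fails if it takes over 48 s, if anything falls off the work surface, if the arm or the gripper's body presses on something with over 40 N, if the wrist force passes 120 N, or if a joint passes its speed limit or range.

## Working session

There is one attempt and no reset: what is moved stays moved. The work goes in short steps, Python scripts to look and compute and a shell command to move; the robot and the scene stay as the last step left them, time stands still between calls to the robot, and variables do not carry over. Pictures are saved under pics/ and viewed, at most 10 in all, crops included, and the job is handed in when it is done.

```bash
ls; mkdir -p pics; python3 - <<'E'
from rig import r
import cv2
for n in("side","top"):
    cv2.imwrite(f"pics/{n}0.png",r.grab_frame(n)[:,:,::-1]); print(n,r.camera_info(n))
print(r.sense())
E
```

```text
pics
side {'K': array([[430.4505934 ,   0.        , 272.30306372],
       [  0.        , 430.4505934 , 207.75069195],
       [  0.        ,   0.        ,   1.        ]]), 'rvec': array([ 2.38620332, -0.16424161,  0.07295343]), 'tvec': array([-556.68353196,  159.96627046, 1105.39367327])}
top {'K': array([[457.13172253,   0.        , 278.2766314 ],
       [  0.        , 457.13172253, 207.57248012],
       [  0.        ,   0.        ,   1.        ]]), 'rvec': array([ 2.16515983, -2.17460461,  0.10821783]), 'tvec': array([  85.67250816,  600.20024659, 1322.18719231])}
{'clock': 0.1, 'qpos': array([ 1.25660719e+00,  3.53588165e-01,  1.63407912e+00,  4.90574523e-06,
        1.15521499e+00, -2.37428726e-03]), 'qvel': array([-0.00024197, -0.00163481, -0.00304264,  0.00073897,  0.00088945,
        0.00061352]), 'joint_efforts': array([-1.25852705e-03, -6.06361628e+01, -3.42818820e+01, -6.54151131e-05,
        3.88270011e-03,  1.39514700e-05]), 'eef_pos': array([191.58734677, 594.44393762, 230.62268554]), 'tcp_rot': array([-3.14030304e+00, -7.54754916e-06,  2.82977582e+00]), 'contact_force': array([1.01854803, 0.05364848, 1.51391725]), 'wrist_torque': array([0.00056393, 0.00180873, 0.01908603]), 'grasp_force': 0.0, 'opening': 1.001362067763369}
```

View pics/side0.png

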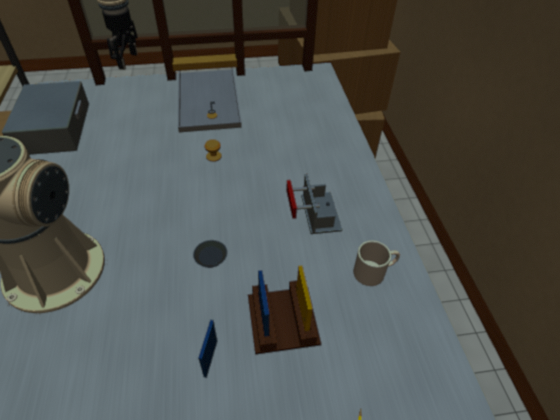

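View pics/top0.png

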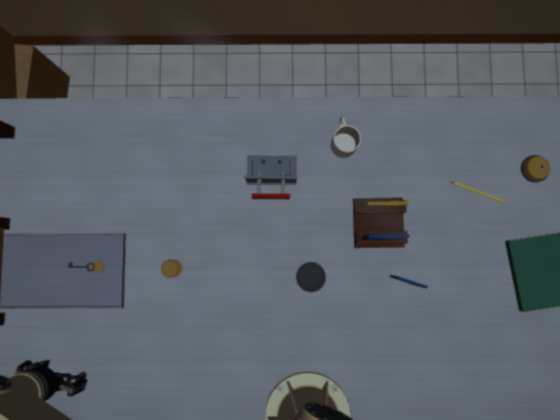

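The side view shows the blue panel in the rack at about (264,303), the yellow one at (304,300), the red bar at (291,198), and a smaller loose blue look-alike at (207,348). In the top view, the blue panel is at about (386,237) and the bar at (271,196). Next I'll measure these.

```bash
cat > h.py <<'E'
import cv2, numpy as np
from rig import r
def cam(n):
    c=r.camera_info(n);R=cv2.Rodrigues(np.array(c["rvec"]))[0];t=np.array(c["tvec"]).ravel();K=np.array(c["K"]);return K,R,t
def ray(n,uv,z):
    K,R,t=cam(n);C=-R.T@t;d=R.T@np.linalg.inv(K)@np.array([uv[0],uv[1],1.]);return C+d*(z-C[2])/d[2]
def proj(n,p):
    K,R,t=cam(n);q=K@(R@np.array(p,float)+t);return q[:2]/q[2]
def mask(im,col):
    h=cv2.cvtColor(im,cv2.COLOR_RGB2HSV);
    lo,hi=dict(blue=((105,120,30),(128,255,255)),yellow=((18,140,90),(32,255,255)),red=((172,140,60),(180,255,255)),red2=((0,160,60),(5,255,255)))[col]
    return cv2.inRange(h,lo,hi)
def blobs(im,col,amin=40):
    m=mask(im,col)
    if col=="red": m|=mask(im,"red2")
    cs,_=cv2.findContours(m,cv2.RETR_EXTERNAL,cv2.CHAIN_APPROX_NONE)
    return [c for c in cs if cv2.contourArea(c)>amin]
E
python3 - <<'E'
from h import *
for n in("top","side"):
    K,R,t=cam(n);print(n,"C",-R.T@t)
    im=r.grab_frame(n)
    for col in("blue","yellow","red"):
        for c in blobs(im,col):
            q=cv2.approxPolyDP(c,2,True)[:,0];print(col,cv2.contourArea(c),q.tolist())
    a=(im[150:310,220:440] if n=="top" else im[150:400,180:420])
    cv2.imwrite(f"pics/{n}c.png",cv2.resize(a,None,fx=3.2 if n=="top" else 2.3,fy=3.2 if n=="top" else 2.3,interpolation=cv2.INTER_CUBIC)[:,:,::-1])
E
```

```text
top C [ 465.50304705   82.83383872 1375.57426355]
blue 41.5 [[396, 277], [426, 287]]
blue 108.0 [[408, 235], [368, 237], [395, 238]]
yellow 75.0 [[406, 202], [369, 204]]
yellow 313.0 [[534, 157], [529, 162], [529, 170], [532, 175], [543, 177], [547, 173], [548, 165], [544, 159]]
red 106.0 [[252, 195], [288, 197], [288, 194]]
side C [ 457.03005465 -707.91481349  920.52217862]
blue 121.5 [[211, 320], [199, 355], [201, 360], [210, 328], [213, 327]]
blue 189.5 [[259, 271], [262, 309], [267, 317], [264, 285]]
yellow 119.5 [[299, 266], [307, 305], [311, 308], [302, 268]]
yellow 44.5 [[220, 155], [217, 152], [216, 156], [208, 154], [207, 157], [214, 160]]
yellow 92.5 [[205, 145], [208, 149], [218, 147], [218, 143], [213, 140]]
yellow 277.5 [[235, 59], [234, 55], [174, 58], [173, 63]]
red 81.5 [[288, 181], [291, 204], [295, 208]]
```

View pics/topc.png

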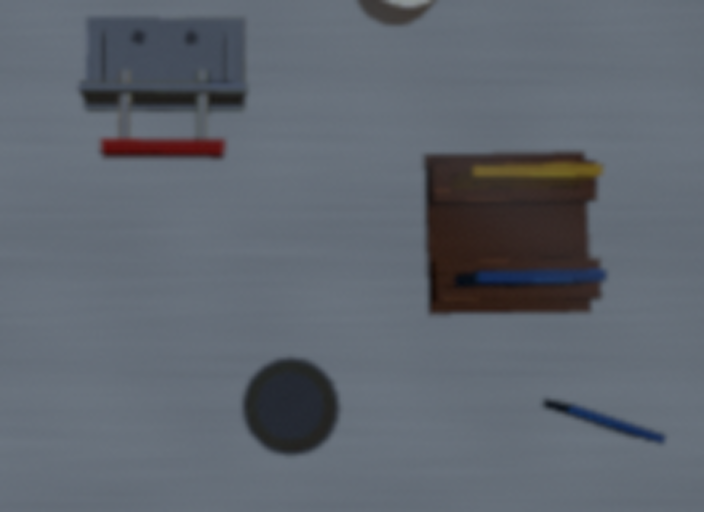

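View pics/sidec.png

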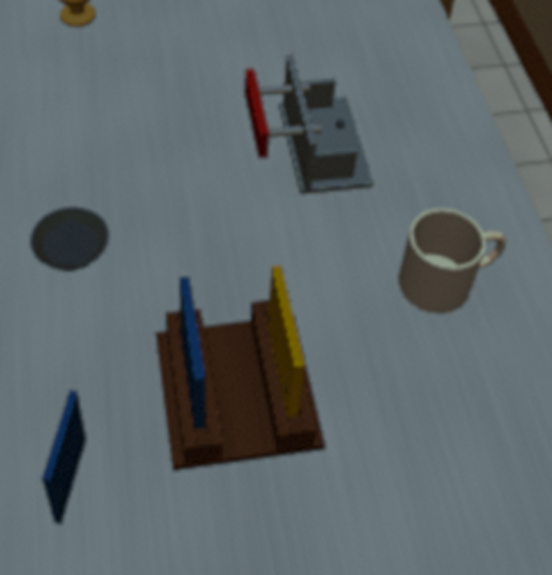

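```bash
python3 - <<'E'
from h import *
P=lambda n,u,v,z:print(n,(u,v),z,ray(n,(u,v),z).round(1))
t=lambda u,v:((u+.5)/3.2-.5+220,(v+.5)/3.2-.5+150)
s=lambda u,v:((u+.5)/2.3-.5+180,(v+.5)/2.3-.5+150)
print("blue top L,R");P("top",*t(476,278),135);P("top",*t(606,274.5),135)
print("yellow");P("top",*t(472,171),135);P("top",*t(602,169.5),135)
print("bar top L,R front");P("top",*t(102,153),92);P("top",*t(224,153),92);P("top",*t(102,140),92);P("top",*t(224,140),92)
print("plate top");P("top",*t(80,92),90);P("top",*t(245,93),90)
print("side blue top far, near");P("side",*s(184,280),135);P("side",*s(199,377),135)
print("side bar far near");P("side",*s(251,71),92);P("side",*s(265,131),92)
print("side yellow");P("side",*s(278,268),135);P("side",*s(297,361),135)
for col,z in(("blue",135),("red",92)):
    im=r.grab_frame("top")
    for c in blobs(im,col):
        m=np.zeros(im.shape[:2],np.uint8);cv2.drawContours(m,[c],-1,1,-1);q=np.argwhere(m)[:,::-1].astype(np.float32)
        vx,vy,x,y=cv2.fitLine(q,2,0,.01,.01).ravel();a=(q-[x,y])@[vx,vy]
        e=[ray("top",(x+vx*k,y+vy*k),z) for k in(a.min()-.5,a.max()+.5)];d=e[1]-e[0]
        print(col,e[0].round(1),e[1].round(1),np.linalg.norm(d).round(1),"mid",((e[0]+e[1])/2).round(1),np.degrees(np.arctan2(d[0],-d[1])).round(2))
E
```

```text
blue top L,R
top (368.40625, 236.53125) 135 [ 510.1 -160.9  135. ]
top (409.03125, 235.4375) 135 [ 512.6 -271.   135. ]
yellow
top (367.15625, 203.09375) 135 [ 601.3 -159.6  135. ]
top (407.78125, 202.625) 135 [ 602.1 -270.6  135. ]
bar top L,R front
top (251.53125, 197.46875) 92 [623.4 158.6  92. ]
top (289.65625, 197.46875) 92 [622.9  50.7  92. ]
top (251.53125, 193.40625) 92 [635.  158.6  92. ]
top (289.65625, 193.40625) 92 [634.5  50.7  92. ]
plate top
top (244.65625, 178.40625) 90 [678.4 178.3  90. ]
top (296.21875, 178.71875) 90 [676.8  31.7  90. ]
side blue top far, near
side (259.7173913043478, 271.45652173913044) 135 [ 509.9 -168.   135. ]
side (266.2391304347826, 313.63043478260875) 135 [ 510.7 -272.   135. ]
side bar far near
side (288.8478260869565, 180.58695652173913) 92 [630.1 154.   92. ]
side (294.9347826086956, 206.67391304347825) 92 [629.4  53.1  92. ]
side yellow
side (300.5869565217391, 266.2391304347826) 135 [ 601.2 -166.5  135. ]
side (308.8478260869565, 306.67391304347825) 135 [ 599.5 -268.1  135. ]
blue [ 401.9 -231.2  135. ] [ 374.4 -313.4  135. ] 86.7 mid [ 388.2 -272.3  135. ] -18.5
blue [ 509.5 -158.4  135. ] [ 511.5 -269.6  135. ] 111.3 mid [ 510.5 -214.   135. ] 1.07
red [629.1 158.7  92. ] [628.2  54.   92. ] 104.7 mid [628.7 106.3  92. ] -0.51
```

```bash
cat > go.py <<'E'
# prints the scaled tool-frame shift/turn to a world target: x y z yaw (tool down)
import sys; from h import *
from scipy.spatial.transform import Rotation as Ro
s=r.sense();x,y,z,w=map(float,sys.argv[1:5])
R=Ro.from_euler("xyz",s["tcp_rot"]);T=Ro.from_euler("xyz",[np.pi,0,w])
print((R.inv().apply(np.array([x,y,z])-s["eef_pos"])/200).round(4),((R.inv()*T).as_rotvec()/np.pi).round(4))
print(s["clock"].__round__(2),s["eef_pos"].round(1),s["tcp_rot"].round(4),s["contact_force"].round(2),s["opening"].__round__(3),round(s["grasp_force"],1))
E
python3 -m inch '[[[-0.8,-0.97,0,0,0,0.395],[-0.8,-0.97,0,0,0,0.395],[-0.8,-0.97,0,0,0,0.395],[-0.8,-0.97,0,0,0,0.395],[-0.8,-0.97,0,0,0,0.395],[-0.8,-0.97,0,0,0,0.395],[-0.8,-0.97,0,0,0,0.395],[-0.8,-0.97,0,0,0,0.395]]]' 1 100
python3 go.py 511 -216 230 1.59
```

```text
clock: 0.97
eef_pos: [285.3, 358.9, 231.5]
tcp_rot: [3.141, 0.0, 1.82]
contact_force: [0.2, -0.1, -0.4]
opening: 1.002
grasp_force: 0.0
[-3.0643  0.3839  0.0081] [0.0001 0.     0.0733]
0.97 [285.3 358.9 231.5] [3.1413e+00 1.0000e-04 1.8203e+00] [ 0.18 -0.15 -0.4 ] 1.002 0.0
```

```bash

python3 -m inch '[[[-1,0.125,0,0,0,0.0733],[-1,0.125,0,0,0,0.0733],[-1,0.125,0,0,0,0.0733],[-1,0.125,0,0,0,0.0733],[-1,0.125,0,0,0,0.0733],[-1,0.125,0,0,0,0.0733]]]'
python3 go.py 511 -216 230 1.59
```

```text
clock: 1.47
eef_pos: [361.3, 169.6, 231.5]
tcp_rot: [3.141, 0.002, 1.596]
contact_force: [-0.0, -0.2, -0.7]
opening: 1.005
grasp_force: 0.0
[-1.9459  0.7006  0.0112] [0.0003 0.0005 0.0018]
1.47 [361.3 169.6 231.5] [3.1406e+00 1.7000e-03 1.5956e+00] [-0.02 -0.23 -0.65] 1.005 0.0
```

```bash

python3 -m inch '[[[-1,0.36,0,0,0,0],[-1,0.36,0,0,0,0],[-1,0.36,0,0,0,0],[-1,0.36,0,0,0,0],[-1,0.36,0,0,0,0],[-1,0.36,0,0,0,0]]]'
python3 -m inch '[[[-0.95,0.34,0,0,0,0],[-0.95,0.34,0,0,0,0],[-0.95,0.34,0,0,0,0],[-0.95,0.34,0,0,0,0],[-0.95,0.34,0,0,0,0],[-0.95,0.34,0,0,0,0]]]' 
python3 go.py 511 -216 170 1.59
```

```text
clock: 1.97
eef_pos: [439.9, -28.4, 231.7]
tcp_rot: [3.139, 0.002, 1.596]
contact_force: [-0.4, 1.0, -0.4]
opening: 0.999
grasp_force: 0.0
clock: 2.47
eef_pos: [513.6, -216.3, 231.3]
tcp_rot: [3.139, 0.002, 1.597]
contact_force: [-0.4, 0.4, -0.3]
opening: 1.0
grasp_force: 0.0
[ 0.0027 -0.0134  0.3067] [0.0007 0.0008 0.0022]
2.47 [ 513.6 -216.3  231.3] [3.1394e+00 2.4000e-03 1.5969e+00] [-0.37  0.43 -0.28] 1.0 0.0
```

```bash

python3 -m inch '[[[0,-0.012,0.15,0,0,0],[0,-0.012,0.24,0,0,0],[0,-0.012,0.27,0,0,0],[0,-0.012,0.27,0,0,0]]]'
python3 - <<'E'
from h import *
a,b=r.grab_frame("top"),r.grab_frame("side")
A=cv2.resize(a[190:280,340:440],None,fx=4,fy=4,interpolation=2);B=cv2.resize(b[220:355,220:320],None,fx=4,fy=4,interpolation=2)
I=np.zeros((540,800,3),np.uint8);I[:360,:400]=A;I[:,400:]=B;cv2.imwrite("pics/above.png",I[:,:,::-1])
for n in("top","side"):print(n,proj(n,[511,-161,135]),proj(n,[511,-271,135]))
E
python3 go.py 511 -216 101 1.59
```

```text
clock: 2.8
eef_pos: [507.7, -210.6, 175.8]
tcp_rot: [-3.139, -0.002, 1.6]
contact_force: [0.0, 0.1, 0.4]
opening: 1.004
grasp_force: 0.0
top [368.45066371 236.19669221] [409.04106738 236.02010547]
side [259.85402546 268.76823514] [266.34072725 313.17298033]
[-0.0238  0.0083  0.3849] [0.0002 0.     0.0032]
2.9 [ 509.2 -211.3  178. ] [3.1411e+00 1.0000e-04 1.6001e+00] [-0.06 -0.32  0.19] 0.999 0.0
```

View pics/above.png

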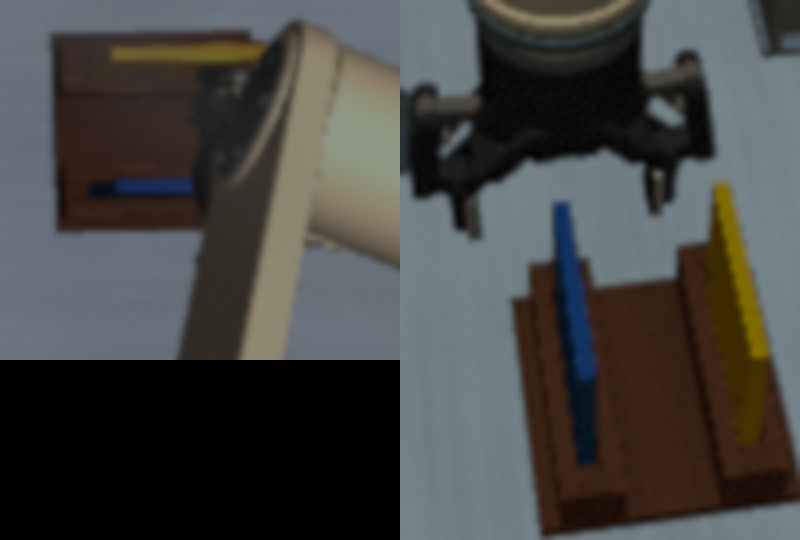

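The gripper straddles the blue panel: the fingertips are at about (470,235) and (655,210), with the panel's top edge at (562,205)-(588,375). The yellow panel is well clear, so I'll descend.

```bash

python3 -m inch '[[[-0.012,0.008,0.08,0,0,0],[-0.024,0.008,0.16,0,0,0.003],[-0.024,0.008,0.24,0,0,0.003],[-0.024,0.008,0.32,0,0,0.003],[-0.024,0.008,0.37,0,0,0.003],[-0.024,0.008,0.385,0,0,0.003],[-0.024,0.008,0.385,0,0,0.003],[-0.024,0.008,0.385,0,0,0.003]]]' -0.3
python3 go.py 511 -216 101 1.59
```

```text
clock: 3.57
eef_pos: [511.1, -216.6, 101.2]
tcp_rot: [3.14, 0.001, 1.59]
contact_force: [0.5, -0.3, 0.2]
opening: 0.35
grasp_force: 0.0
[ 0.0028 -0.0004  0.0012] [0.0004 0.0002 0.0001]
3.57 [ 511.1 -216.6  101.2] [3.1404e+00 5.0000e-04 1.5902e+00] [ 0.51 -0.29  0.2 ] 0.35 0.0
```

Now I'll close on it.

```bash

python3 -m inch '[[[0,0,0,0,0,0],[0,0,0,0,0,0],[0,0,0,0,0,0],[0,0,0,0,0,0],[0,0,0,0,0,0],[0,0,0,0,0,0],[0,0,0,0,0,0],[0,0,0,0,0,0]]]' -1 100
python3 go.py 511 -216 190 1.59
```

```text
clock: 4.23
eef_pos: [511.4, -216.8, 101.5]
tcp_rot: [3.139, 0.001, 1.59]
contact_force: [1.3, 0.8, 6.6]
opening: 0.103
grasp_force: 98.2
[ 0.0036 -0.001  -0.4426] [ 0.0007  0.0003 -0.    ]
4.23 [ 511.4 -216.8  101.5] [3.1393e+00 9.0000e-04 1.5900e+00] [1.28 0.81 6.64] 0.103 98.2
```

```bash

python3 -m inch '[[[0,0,-0.05,0,0,0],[0,0,-0.12,0,0,0],[0,0,-0.19,0,0,0],[0,0,-0.26,0,0,0],[0,0,-0.33,0,0,0],[0,0,-0.4,0,0,0],[0,0,-0.45,0,0,0],[0,0,-0.45,0,0,0]]]'
python3 -m inch '[[[0,0,0,0,0,0],[0,0,0,0,0,0],[0,0,0,0,0,0],[0,0,0,0,0,0]]]'
python3 - <<'E'
from h import *
a,b=r.grab_frame("top"),r.grab_frame("side")
A=cv2.resize(a[190:280,340:440],None,fx=4,fy=4,interpolation=2);B=cv2.resize(b[210:345,220:320],None,fx=4,fy=4,interpolation=2)
I=np.zeros((540,800,3),np.uint8);I[:360,:400]=A;I[:,400:]=B;cv2.imwrite("pics/lift.png",I[:,:,::-1])
E
python3 go.py 570 106 190 1.57
```

```text
clock: 4.9
eef_pos: [511.3, -216.9, 192.8]
tcp_rot: [3.139, 0.001, 1.59]
contact_force: [0.1, -0.3, -0.7]
opening: 0.104
grasp_force: 98.1
clock: 5.23
eef_pos: [509.9, -216.2, 189.4]
tcp_rot: [-3.14, -0.001, 1.59]
contact_force: [-0.2, 0.4, -1.2]
opening: 0.104
grasp_force: 98.1
[ 1.6055e+00  3.3070e-01 -1.3000e-03] [-0.0003 -0.0001  0.0064]
5.33 [ 510.1 -216.3  189.7] [-3.1406e+00 -4.0000e-04  1.5901e+00] [ 0.74 -0.32 -2.14] 0.1 98.1
```

View pics/lift.png

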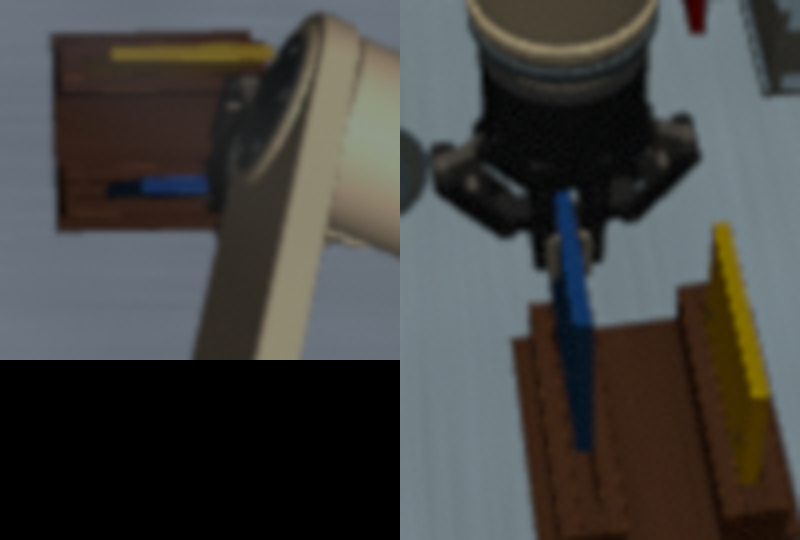

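The blue panel hangs upright in the fingers (side crop: top (565,195), bottom (585,450)), clear of the rack, and the yellow one hasn't moved. Next I'll carry it to a spot in front of the bar.

```bash

python3 -m inch '[[[0.1,0.02,0,0,0,0.002],[0.28,0.06,0,0,0,0.004],[0.46,0.1,0,0,0,0.007],[0.64,0.13,0,0,0,0.007],[0.8,0.165,0,0,0,0.007],[0.8,0.165,0,0,0,0.007]]]'
python3 -m inch '[[[0.15,0.03,0,0,0,0],[0.32,0.065,0,0,0,0],[0.5,0.1,0,0,0,0],[0.65,0.135,0,0,0,0],[0.75,0.155,0,0,0,0],[0.8,0.165,0,0,0,0],[0.8,0.165,0,0,0,0],[0.8,0.165,0,0,0,0]]]'
python3 go.py 570 106 106 1.565
```

```text
clock: 5.83
eef_pos: [541.0, -51.1, 190.1]
tcp_rot: [3.141, -0.002, 1.571]
contact_force: [0.0, -0.3, -2.1]
opening: 0.105
grasp_force: 97.9
clock: 6.5
eef_pos: [573.4, 103.7, 189.9]
tcp_rot: [-3.141, 0.001, 1.569]
contact_force: [0.2, -0.2, -2.0]
opening: 0.102
grasp_force: 98.0
[ 0.0117 -0.0166  0.4196] [-0.0003  0.0002  0.0013]
6.5 [573.4 103.7 189.9] [-3.1408e+00  7.0000e-04  1.5691e+00] [ 0.16 -0.22 -2.03] 0.102 98.0
```

```bash

python3 -m inch '[[[0.01,-0.012,0.06,0,0,0],[0.01,-0.012,0.14,0,0,0],[0.01,-0.012,0.22,0,0,0],[0.01,-0.012,0.3,0,0,0],[0.01,-0.012,0.37,0,0,0],[0.01,-0.012,0.405,0,0,0],[0.01,-0.012,0.417,0,0,0],[0.01,-0.012,0.417,0,0,0]]]'
python3 -m inch '[[[0,0,0,0,0,0],[0,0,0,0,0,0],[0,0,0,0,0,0],[0,0,0,0,0,0]]]'
python3 - <<'E'
from h import *
a,b=r.grab_frame("top"),r.grab_frame("side")
A=cv2.resize(a[145:250,220:320],None,fx=4,fy=4,interpolation=2);B=cv2.resize(b[140:275,220:320],None,fx=4,fy=4,interpolation=2)
I=np.zeros((540,800,3),np.uint8);I[:420,:400]=A;I[:,400:]=B;cv2.imwrite("pics/pre.png",I[:,:,::-1])
for n,im in(("top",a),("side",b)):
  for col in("blue","red"):
    for c in blobs(im,col,15):print(n,col,cv2.contourArea(c),cv2.approxPolyDP(c,1.5,True)[:,0].tolist())
E
python3 go.py 618 106 106 1.565
```

```text
clock: 7.17
eef_pos: [571.0, 105.1, 106.6]
tcp_rot: [-3.141, 0.0, 1.567]
contact_force: [-0.1, 0.6, -1.1]
opening: 0.102
grasp_force: 98.0
clock: 7.5
eef_pos: [571.7, 106.2, 107.5]
tcp_rot: [3.141, -0.0, 1.568]
contact_force: [1.3, -0.2, -1.2]
opening: 0.102
grasp_force: 98.0
top blue 41.5 [[395, 277], [426, 287], [400, 277]]
side blue 128.0 [[211, 320], [199, 356], [202, 365], [200, 360], [203, 356], [211, 328], [213, 328]]
side blue 79.0 [[268, 173], [269, 196], [273, 201], [270, 205], [272, 209], [273, 189]]
side red 81.0 [[287, 181], [291, 205], [295, 208], [290, 183]]
[-0.0005  0.2325  0.0066] [ 0.0002 -0.      0.001 ]
7.6 [571.5 106.2 107.3] [ 3.1410e+00 -1.0000e-04  1.5683e+00] [-0.01  0.31 -1.7 ] 0.099 98.0
```

View pics/pre.png

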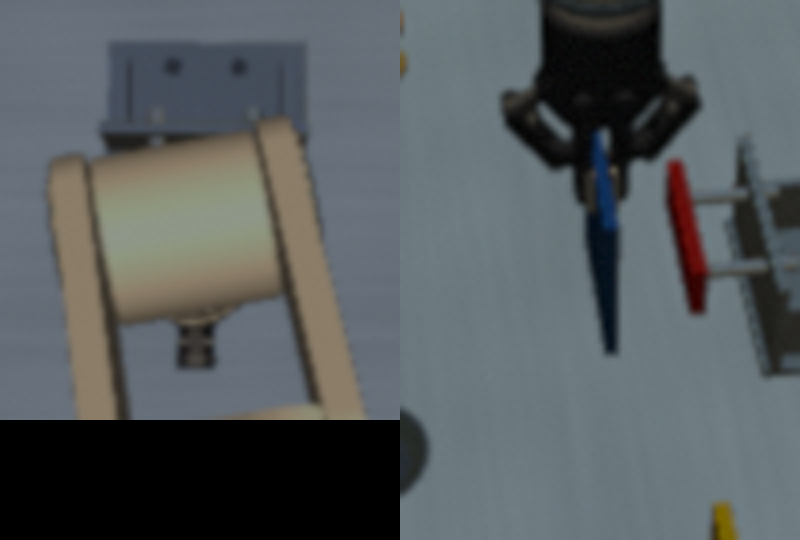

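The panel is upright in front of the bar: its top edge runs from (597,132) to (614,228), and its lower near corner is at (612,353) in the side crop. The bar is at (675,162)-(700,310).

```bash
python3 - <<'E'
from h import *
s=lambda u,v:((u-400+.5)/4-.5+220,(v+.5)/4-.5+140)
for nm,(u,v),z in(("panel far top",(599,131),140.7),("panel near top",(615,229),140.7),("panel near bottom",(613,354),15.7),("bar far top",(676,160),92),("bar near top",(701,263),92),("bar near bottom",(699,314),50)):
    print(nm,ray("side",s(u,v),z).round(1))
E
```

```text
panel far top [573.4 141.9 140.7]
panel near top [571.   49.3 140.7]
panel near bottom [570.9  51.5  15.7]
bar far top [630.1 158.   92. ]
bar near top [630.1  57.7  92. ]
bar near bottom [629.2  50.   50. ]
```

```bash

python3 -m inch '[[[0,0.04,0,0,0,0],[0,0.09,0,0,0,0],[0,0.14,0.003,0,0,0],[0,0.18,0.003,0,0,0],[0,0.2,0.003,0,0,0],[0,0.2,0.003,0,0,0],[0,0.2,0.003,0,0,0],[0,0.2,0.003,0,0,0]]]'
python3 -m inch '[[[0,0.01,0,0,0,0],[0,0.02,0,0,0,0],[0,0.03,0,0,0,0],[0,0.04,0,0,0,0],[0,0.05,0,0,0,0],[0,0.06,0,0,0,0],[0,0.06,0,0,0,0],[0,0.06,0,0,0,0]]]'
python3 go.py 634 105 106.5 1.565
```

```text
clock: 8.27
eef_pos: [610.9, 105.9, 106.0]
tcp_rot: [-3.141, 0.0, 1.568]
contact_force: [-0.2, 0.4, -1.9]
opening: 0.102
grasp_force: 98.0
clock: 8.93
eef_pos: [623.0, 106.0, 106.1]
tcp_rot: [-3.141, 0.0, 1.568]
contact_force: [-1.8, 0.0, -1.4]
opening: 0.1
grasp_force: 98.1
[-0.0047  0.055  -0.0019] [-0.0003  0.      0.0009]
8.93 [623.  106.  106.1] [-3.1408  0.      1.568 ] [-1.77  0.03 -1.37] 0.1 98.1
```

```bash

python3 -m inch '[[[0,0.01,0,0,0,0],[0,0.02,0,0,0,0],[0,0.03,0,0,0,0],[0,0.04,0,0,0,0],[0,0.05,0,0,0,0],[0,0.06,0,0,0,0],[0,0.06,0,0,0,0],[0,0.06,0,0,0,0]]]'
python3 -m inch '[[[0,0,0,0,0,0],[0,0,0,0,0,0],[0,0,0,0,0,0],[0,0,0,0,0,0]]]'
python3 - <<'E'
from h import *
b=r.grab_frame("side");B=cv2.resize(b[140:275,220:370],None,fx=4,fy=4,interpolation=2);cv2.imwrite("pics/press.png",B[:,:,::-1])
for _ in range(5):r.grab_frame("side");print(r.sense()["contact_force"].round(2),r.sense()["eef_pos"].round(1))
E
```

```text
clock: 9.6
eef_pos: [634.1, 105.8, 105.9]
tcp_rot: [-3.139, 0.0, 1.568]
contact_force: [-7.5, 1.0, 0.6]
opening: 0.097
grasp_force: 98.5
clock: 9.93
eef_pos: [634.1, 105.8, 105.9]
tcp_rot: [-3.139, 0.0, 1.568]
contact_force: [-6.9, 0.0, 0.8]
opening: 0.101
grasp_force: 98.5
[-7.74  0.41  1.  ] [634.  105.8 105.9]
[-6.78  0.18  0.4 ] [634.1 105.8 105.9]
[-6.39 -0.3   0.67] [634.  105.8 105.9]
[-7.24 -0.01  2.03] [634.  105.8 105.9]
[-6.87  0.51  1.2 ] [634.  105.8 105.9]
```

View pics/press.png

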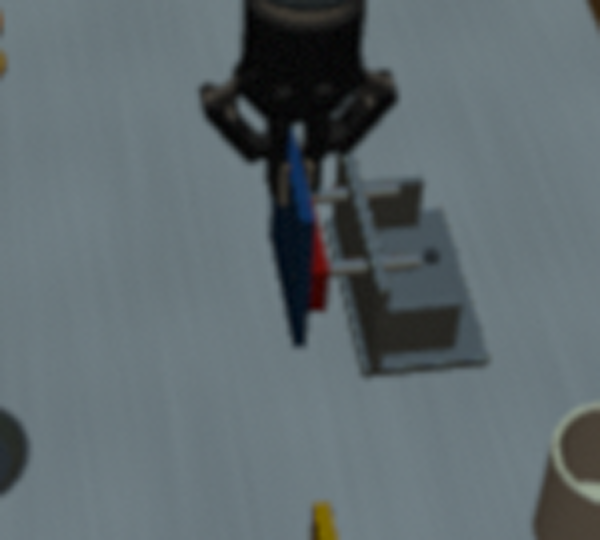

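The panel is on the bar at about 7 N, but its lower edge at (300,345) seems to trail the top corner at (309,222) slightly. I'll measure the tilt.

```bash
python3 - <<'E'
from h import *
s=lambda u,v:((u+.5)/4-.5+220,(v+.5)/4-.5+140)
for nm,(u,v),z in(("near top +x",(313,221),139.5),("near top -x",(299,221),139.5),("near bot +x",(305,346),14.5),("near bot -x",(293,346),14.5)):
    print(nm,ray("side",s(u,v),z).round(1))
b=r.grab_frame("side")[140:275,220:370].astype(int)
for v in(56,60,64,68,72,76,80,84):print(v+140,[tuple(p) for p in b[v,66:82].tolist()] if v in(60,80) else np.flatnonzero((b[v,:,2]-b[v,:,0]>18)&(b[v,:,2]<140)&(b[v,:,2]-b[v,:,1]>8))+220)
E
```

```text
near top +x [634.2  49.2 139.5]
near top -x [625.4  50.4 139.5]
near bot +x [635.2  51.1  14.5]
near bot -x [627.   52.2  14.5]
196 [289 290 291 292 293 294 295 296 297]
200 [(103, 117, 123), (76, 88, 94), (31, 41, 47), (3, 14, 26), (9, 17, 29), (6, 18, 28), (4, 14, 26), (6, 17, 27), (8, 19, 30), (5, 19, 31), (7, 18, 32), (26, 19, 31), (63, 17, 24), (97, 26, 28), (99, 60, 62), (90, 87, 90)]
204 [290 291 292 293 294 295 296 315 316 322 323]
208 [290 291 292 294 295 296]
212 [292 293 294 295 296]
216 [292 293 294 295]
220 [(108, 122, 127), (107, 120, 126), (108, 121, 126), (108, 122, 127), (105, 119, 124), (88, 101, 106), (42, 52, 57), (7, 16, 27), (4, 17, 30), (16, 27, 36), (49, 59, 67), (88, 100, 105), (105, 119, 124), (108, 122, 127), (108, 121, 126), (107, 121, 126)]
224 [294]
```

The panel is upright to about 0.01 rad; the slant was perspective. I'll push 2 mm further and hold.

```bash

python3 -m inch '[[[0,0.005,0,0,0,0],[0,0.01,0,0,0,0],[0,0.01,0,0,0,0],[0,0.01,0,0,0,0],[0,0.01,0,0,0,0],[0,0.01,0,0,0,0],[0,0.01,0,0,0,0],[0,0.01,0,0,0,0]]]'
for i in 1 2 3 4; do python3 -m inch '[[[0,0,0,0,0,0],[0,0,0,0,0,0],[0,0,0,0,0,0],[0,0,0,0,0,0],[0,0,0,0,0,0],[0,0,0,0,0,0],[0,0,0,0,0,0],[0,0,0,0,0,0]]]' | grep -E 'clock|eef|contact'; done
```

```text
clock: 10.95
eef_pos: [635.8, 105.8, 105.9]
tcp_rot: [-3.138, 0.0, 1.568]
contact_force: [-8.0, 0.1, 1.7]
opening: 0.106
grasp_force: 98.6
clock: 11.62
eef_pos: [635.8, 105.8, 105.8]
contact_force: [-7.7, -0.1, 2.0]
clock: 12.28
eef_pos: [635.8, 105.8, 105.9]
contact_force: [-8.0, 0.2, 2.4]
clock: 12.95
eef_pos: [635.7, 105.8, 105.8]
contact_force: [-8.5, -0.2, 1.4]
clock: 13.62
eef_pos: [635.8, 105.8, 105.9]
contact_force: [-8.1, 0.5, 1.9]
```

The push has held at a steady 8 N for more than 2.5 s, so I'm handing in.

```bash
python3 -c "
from rig import r
print(r.sign_off())"
```

```text
the job is handed in; nothing more can be done
None
```

I lifted the blue panel from its slot and handed the job in still holding it against the red bar: a steady 8 N for over 2.5 s, upright to about 0.01 rad, centred to about 1 mm, lower edge about 15 mm up; no verdict came back, and no move went near the yellow panel, mug, dish or doorknob.

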